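# Seal the vacuum canister and draw its pump

### The job

Seal the steel vacuum canister that has the pump in its lid: first press the lid down until it is fully home under its two side clips, then press the release button on the lid so that the pump knob pops up, and pull the knob straight up past the first stop of its telescoping stem to the second stop. The pump slides back by itself, so finish while still holding the knob out at the second stop, the lid still home; do not let the pump out before the lid is home, and leave the other things on the table where they are.

Things in the scene. Friction and masses are not known exactly. Their poses are not given: they have to be found in the camera images.
- canister: Round stainless steel vacuum canister, 152 mm diameter, heavy, does not move. Origin at the centre of its underside, z up its axis; rim at 110 mm, with the lid home its flat top is at 122 mm. The release button is on the canister's own -x side. Two steel spring clips stand on its +y and -y sides, reaching 90 mm from the axis and 7 mm above the lid's top, and snap over the lid by themselves.
- lid_centre (a point): Middle of the lid at the level of its flat top. The grey lid is 152 mm in diameter, 12 mm thick. Round this point rises a collar, 63 mm diameter, 14 mm high, in whose well the pump knob sits; the stowed knob's top is 6 mm above the collar. Moves with the lid.
- lid (a joint): How far the lid still stands up off the rim, in m: 0 is fully home, starts between 0.0035 and 0.006. It slides straight down; pressing anywhere on it, or on the stowed knob, takes about 5 to 10 N until it is home, then it is solid and the clips hold it down against the pull of the pump.
- lid_press (a point): Point on the lid's flat top on the side away from the button (canister +x side), 54 mm from the axis, midway between the collar (edge at 32 mm) and the lid's edge (76 mm): free room to press the lid. Moves with the lid.
- button (a joint): Travel of the release button, in m: 0 is up, 0.006 is fully down. Sprung, 5 N when fully down; it draws the bolt that keeps the knob stowed, freeing it from about 0.0035 on, and comes back up when let go.
- button_top (a point): Centre of the top of the round release button, 22 mm diameter, which stands 16 mm above the lid's flat top, 55 mm from the axis on the canister's -x side (23 mm of room between its centre and the collar). Moves with it.
- rod (a joint): How far the thin rod with the knob on it has come out of the tube, in m: 0 is stowed and locked, about 0.022 is where a spring pops it up when the button is pressed, 0.055 is its end (the first stop). Pulling it there takes about 4 N.
- tube (a joint): How far the thicker tube has come out of the lid, in m: 0 is in, 0.045 is its end (the second stop). It follows the knob once the knob is at its first stop; pulling takes about 7 to 11 N and it slides back in when let go. The second stop is solid: the knob has then risen 100 mm in all from stowed.
- knob_top (a point): Centre of the top of the round pump knob, 42 mm diameter, 24 mm high, vertical axis. Stowed, its top is 6 mm above the collar round it; popped up, its top is 28 mm and its underside 4 mm above the collar, so it can be gripped from above by its sides.
- knob: The pump knob; origin at the centre of its underside, z up.
- red_jar: Spice jar with a red cap, brown label, 45 mm diameter, 106 mm high; bystander, origin at the centre of its underside.
- green_jar: Spice jar with a red cap, green label, 45 mm diameter, 106 mm high; bystander, origin at the centre of its underside.
- dropper: Small brown dropper bottle, 33 mm diameter, 102 mm high; bystander, origin at the centre of its underside.
- spoon: Steel spoon, 190 mm long, lying on the table; bystander.
- fork: Steel fork, 195 mm long, lying on the table; bystander.
- plain_canister: Smaller steel canister with a grey lid and a small fixed knob, no pump, 114 mm diameter, 133 mm high; bystander, origin at the centre of its underside.
- grater: Four-sided steel box grater, 73 x 112 mm, 235 mm high; bystander, origin at the centre of its underside.

How it is judged:
By the outcome, as a careful person would: the job done as asked, in the order asked, and still so for the second after the job is handed in, while the arm keeps its last pose, push and grip.
It also fails if it takes over 43 s, if anything falls off the work surface, if the arm or the gripper's body presses on something with over 40 N, if the wrist force passes 120 N, or if a joint passes its speed limit or range.

### The arm

A 7-joint arm with a two-finger parallel gripper is mounted at the origin on a cart in front of the work surface, level with it; the furniture and walls round the work are solid. World frame = base frame: x ahead of the robot, y to its left, z up, the work surface at z = 0. Lengths are in m, angles in rad, forces in N, time in s.
With the tool pointing down it reaches from about 0.425 to 1.025 m from the base axis. Payload 9.4 kg.
Tool frame: the origin (TCP) lies midway between the tips of the shut fingers; the grasp point (between the pads) lies 19 mm behind it; z points along the fingers, y is the line along which they close (so a half turn about z gives the same grasp; the last joint's range is limited). The gripper opens to 93 mm and grips with 3 to 60 N. Pads are 15 mm wide; open, the fingers measure 128 mm over their backs; the gripper's body (75 mm by 188 mm) begins 65 mm behind the grasp point.
Start: joints at [-1.319, 0.599, -0.003, 1.599, 0.002, 0.943, -0.08], TCP at [0.234, 0.686, 0.219] pointing down, gripper open.
Joint ranges: [-2.57, 2.57], [-0.35, 1.97], [-1.29, 1.29], [0.11, 2.56], [-1.05, 4.19], [0.11, 1.86], [-2.63, 2.63]. Speed limits (rad/s): [2.22, 2.22, 3.01, 3.01, 3.14, 3.14, 3.14].

### API

Orientations are given as a unit quaternion [w, x, y, z].
In Python, from cell import bot, jaws, get_image, camera_info gives the robot as it stands (bot), with the cameras as plain functions and the gripper (jaws). Calls block until the motion is done:
- bot.goto(position, orientation): joint-space move of the TCP to a pose.
- bot.servo_line(position, velocity=0.15, rotation=None, threshold=None): straight line of the TCP; rotation=None keeps the orientation; velocity is the mean speed in m/s. With threshold (N) it stops when the force on the tool has changed by that much, and returns True; else False.
- bot.goto_joints(angles): joint-space move.
- jaws.move_gripper(opening, squeeze=None): finger opening in m; squeeze is the grip in N (None keeps the last); returns when the fingers have stopped.
- bot.hold(seconds).
- bot.inverse_kinematics(position, orientation): joint angles nearest the present ones, or None.
- get_image(name): name is "side" or "top" or "wrist"; returns the picture (400x640x3 uint8, red, green, blue); there is no depth.
- camera_info(name): a dict with "mtx" (3x3 intrinsics, pixels), "T" (4x4, takes a point from camera to world coordinates); the wrist camera has in their place "tool_from_camera" (4x4, takes a point from camera to tool coordinates, whose origin is the TCP and whose axes are the flange's). Camera axes: x right, y down, z forward; pixel columns grow to the right and rows downward; lengths in m; the calibration is good to about 2 mm. A picture is of the moment at which its call begins: read the wrist's pose just before it. camera_info takes no time and is no camera call.
A pose or a line that the arm cannot do raises bot.Unreachable and nothing moves.
- bot.hand_in(): hands the job in; it is judged then, once.
Readings, each from a call of its own:
- bot.get_time(): time.
- bot.get_joints(): joint angles.
- bot.get_joint_vel(): joint speeds.
- bot.get_tau(): joint torques, N m.
- bot.get_eef_pos(): TCP position.
- bot.get_orientation(): TCP orientation.
- bot.get_ft_force(): force on the tool from outside, world axes, zero at the start.
- bot.get_moment(): the same for the moment, N m.
- bot.get_grip_width(): finger opening in m.
- bot.get_grip_force(): force on a finger pad.
Only numpy, scipy, OpenCV 4.12 (cv2) and the standard library are available. Lean on these libraries where they do the work, as an engineer would, in place of code of your own. Each camera call takes 0.05 s, during which the arm holds its last target. There are 200 camera calls.

## Working session

There is one attempt and no reset: what is moved stays moved. The work goes in short steps, each a Python script; the robot and the scene stay as the last script left them, time stands still between calls to the robot, and variables do not carry over. Pictures are saved under pics/ and viewed, at most 10 in all, crops included, and the job is handed in when it is done.

```bash
mkdir -p pics; python3 - <<'E'
from cell import bot, jaws, get_image, camera_info
import cv2,numpy as np
for n in("top","side"):
    cv2.imwrite(f"pics/{n}0.png",get_image(n)[:,:,::-1]); i=camera_info(n); print(n,np.round(i["mtx"],1).tolist(),np.round(i["T"],3).tolist())
print(np.round(camera_info("wrist")["tool_from_camera"],3).tolist(),bot.get_orientation(),bot.get_time(),bot.get_ft_force())
E
```

```text
top [[369.6, 0.0, 316.0], [0.0, 369.6, 194.5], [0.0, 0.0, 1.0]] [[0.024, -0.993, 0.112, 0.364], [-1.0, -0.025, -0.005, 0.076], [0.008, -0.112, -0.994, 1.479], [0.0, 0.0, 0.0, 1.0]]
side [[424.2, 0.0, 317.8], [0.0, 424.2, 202.3], [0.0, 0.0, 1.0]] [[0.865, -0.318, 0.387, 0.058], [-0.501, -0.575, 0.647, -0.744], [0.017, -0.754, -0.656, 0.955], [0.0, 0.0, 0.0, 1.0]]
[[-0.0, -0.97, -0.243, 0.066], [1.0, -0.0, 0.001, -0.001], [-0.001, -0.243, 0.97, -0.166], [0.0, 0.0, 0.0, 1.0]] [-3.74897824e-05  1.63605808e-01  9.86525544e-01 -6.99859637e-04] 0.1 [ 0.43133652 -0.43960689 -0.25031589]
```

View pics/top0.png

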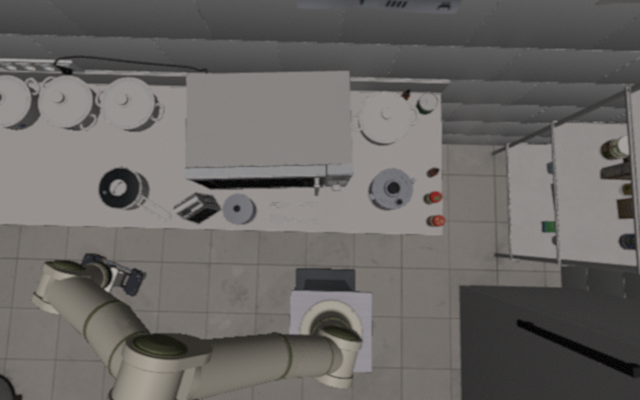

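View pics/side0.png

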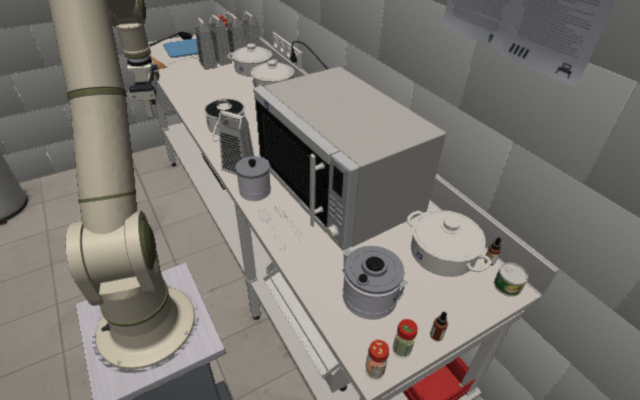

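The pump canister is at about (391,189) in the top view and (374,280) in the side view, which puts it near (0.54, -0.21). The grater and the microwave are in between, so I'll retract high, swing over and look with the wrist camera.

```bash
cat > h.py <<'E'
from cell import bot, jaws, get_image, camera_info
import cv2,numpy as np
from scipy.spatial.transform import Rotation as R
def q(yaw): # tool down, tool x axis at world yaw
    return [0,float(np.cos(yaw/2)),float(np.sin(yaw/2)),0]
def shot(name,fn):
    p=bot.get_eef_pos();o=bot.get_orientation()
    im=get_image(name);cv2.imwrite(fn,im[:,:,::-1]);i=camera_info(name)
    if name!="wrist": T=np.array(i["T"])
    else:
        E=np.eye(4);E[:3,:3]=R.from_quat([o[1],o[2],o[3],o[0]]).as_matrix();E[:3,3]=p;T=E@np.array(i["tool_from_camera"])
    np.savez(fn+".npz",T=T,K=np.array(i["mtx"]));return im
def cast(fn,uv,z):
    d=np.load(fn+".npz");T=d["T"];r=T[:3,:3]@np.linalg.solve(d["K"],[uv[0],uv[1],1.])
    return (T[:3,3]+r*(z-T[2,3])/r[2])
E
python3 - <<'E'
from h import *
j0=bot.get_joints(); s=bot.get_time()
bot.servo_line([0.16,0.46,0.5],velocity=0.3)
j=np.array(bot.get_joints()); az=lambda p:np.arctan2(p[1],p[0])
print(j.round(2),bot.get_time()-s)
j[0]+=az(bot.get_eef_pos())+0.37; bot.goto_joints(list(j)); print(bot.get_eef_pos(),bot.get_time()-s)
bot.goto([0.54,-0.19,0.40],q(np.radians(69)))
print(bot.get_time()-s,bot.get_joints())
shot("wrist","pics/w1.png")
E
```

```text
[-1.34  0.08 -0.01  1.7   0.    1.37 -0.11] 1.375
[ 0.45460944 -0.17528447  0.49870879] 3.8583
4.45 [ 0.25048952  0.25254804 -0.01532475  1.71301047  0.00417479  1.17665184
 -0.1318732 ]
```

View pics/w1.png

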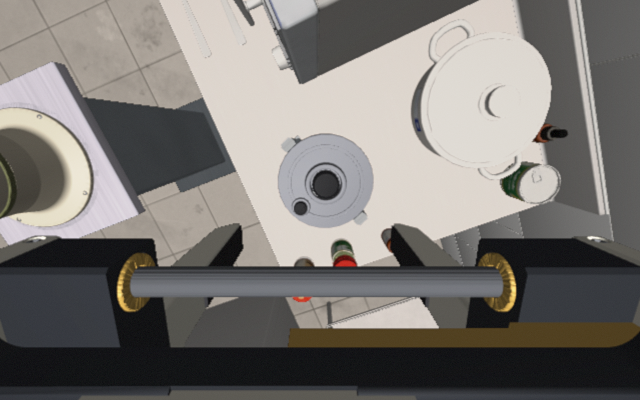

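The wrist view shows the lid circle at about (326,181), the dark knob at (325,185), the button at (300,207), and the clips at (290,143) and (361,216). Next I'll measure these precisely with masks.

```bash
python3 - <<'E'
from h import *
f="pics/w1.png"; im=cv2.imread(f,0)
m=(im<60).astype(np.uint8); m[235:]=0
n,l,s,c=cv2.connectedComponentsWithStats(m)
for k in range(1,n):
    if s[k,4]>40 and abs(c[k][0]-320)<40 and abs(c[k][1]-190)<40: print(s[k],c[k].round(1),cast(f,c[k],0.147).round(4),cast(f,c[k],0.1425).round(4))
print(cast(f,(326,181),.126),cast(f,(290,143),.129),cast(f,(361,216),.129))
cv2.imwrite("pics/w1c.png",cv2.resize(cv2.imread(f)[115:245,260:400],None,fx=4,fy=4,interpolation=cv2.INTER_CUBIC))
E
```

```text
[313 171  27  29 615] [325.8 184.7] [ 0.5476 -0.2119  0.147 ] [ 0.5474 -0.2128  0.1425]
[295 202  12  13 125] [300.3 207.7] [ 0.4982 -0.2317  0.147 ] [ 0.4975 -0.2328  0.1425]
[ 0.54923311 -0.21054705  0.126     ] [ 0.51872796 -0.13531953  0.129     ] [ 0.58216887 -0.28432182  0.129     ]
```

View pics/w1c.png

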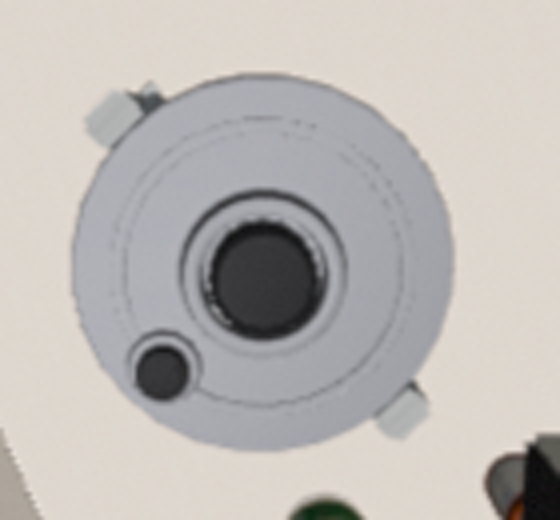

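The crop confirms it: knob centre at (0.548, -0.212), button at (0.4975, -0.233), 54 mm apart, with the clips perpendicular to that line. Canister yaw is about 22.6°. I'll press the lid home through the stowed knob.

```bash
python3 - <<'E'
from h import *
s=bot.get_time(); Y=np.radians(22.6); k=[0.548,-0.2115]
jaws.move_gripper(0.0)
bot.goto([*k,0.18],q(Y)); print(bot.get_time(),bot.get_joints().round(2),bot.get_ft_force())
a=bot.servo_line([*k,0.158],velocity=0.06,threshold=6)
b=bot.servo_line([*k,0.132],velocity=0.02,threshold=25)
print(a,b,bot.get_eef_pos(),bot.get_ft_force(),bot.get_time())
bot.hold(0.3);print(bot.get_eef_pos(),bot.get_ft_force())
E
```

```text
6.9333 [ 0.21  0.48  0.09  1.96 -0.07  0.7  -0.83] [ 0.08066917 -0.18867287  0.8690741 ]
False True [ 0.54826321 -0.21155191  0.14258387] [-2.07324048  0.49405893  9.56957256] 8.3
[ 0.5482651  -0.21152721  0.1425884 ] [-2.4774621   0.44520791 10.99385843]
```

```bash
python3 - <<'E'
from h import *
k=[0.548,-0.2115]
b=bot.servo_line([*k,0.134],velocity=0.02,threshold=22)
print(b,bot.get_eef_pos(),bot.get_ft_force(),bot.get_time())
bot.hold(0.2);print(bot.get_eef_pos(),bot.get_ft_force())
bot.servo_line([*k,0.175],velocity=0.1)
j=bot.get_joints()
bu=np.array([0.4975,-0.2325]); 
bot.servo_line([*bu,0.165],velocity=0.15)
a=bot.servo_line([*bu,0.1335],velocity=0.02,threshold=12)
print(a,bot.get_eef_pos(),bot.get_ft_force(),bot.get_time())
bot.hold(0.3);print(bot.get_eef_pos(),bot.get_ft_force())
bot.servo_line([*bu,0.175],velocity=0.1)
bot.servo_line([0.52,-0.18,0.34],velocity=0.2)
shot("wrist","pics/w2.png"); shot("side","pics/s2.png");print(bot.get_time())
a=cv2.imread("pics/w2.png")[60:240,200:440];b=cv2.imread("pics/s2.png")[190:370,300:480]
cv2.imwrite("pics/c2.png",np.hstack([cv2.resize(x,(x.shape[1]*9//5,324),interpolation=cv2.INTER_CUBIC) for x in(a,b)]))
E
```

```text
True [ 0.54826273 -0.21154374  0.14258027] [-2.77906905  1.18708439 11.52897998] 8.8333
[ 0.54827593 -0.2115466   0.14258671] [-2.61482538  1.10265324 12.52464995]
False [ 0.49745411 -0.23253086  0.13360491] [-1.80318846  0.99239421  4.48831011] 11.7583
[ 0.49748365 -0.23255047  0.13354965] [-2.15458507 -0.08182337  3.89253261]
13.75
```

View pics/c2.png

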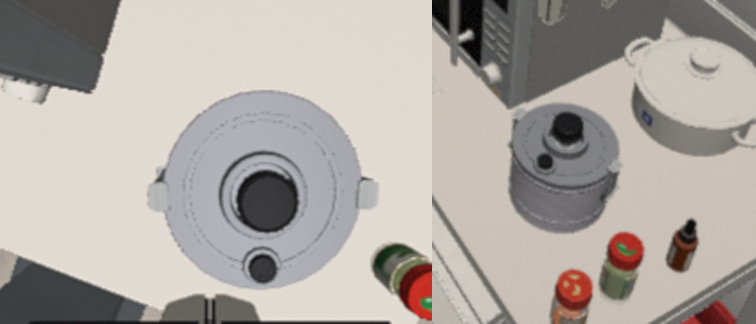

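The knob has popped up: it stands proud of the collar in both crops, at about (268,200) in the wrist crop. The clips lap the lid, and a second press stopped at the same height, so the lid is home. Now I'll grip the knob and pull.

```bash
python3 - <<'E'
from h import *
k=[0.5485,-0.2115]
jaws.move_gripper(0.07)
bot.goto([*k,0.20],q(np.radians(22.6)))
a=bot.servo_line([*k,0.1405],velocity=0.08,threshold=10)
print(a,bot.get_eef_pos(),bot.get_ft_force())
jaws.move_gripper(0.0,squeeze=50)
print(bot.get_grip_width(),bot.get_grip_force(),bot.get_ft_force(),bot.get_time())
z0=bot.get_eef_pos()[2]
for z in (0.03,0.045,0.07):
    a=bot.servo_line([*k,z0+z],velocity=0.06,threshold=25)
    print(a,bot.get_eef_pos()[2]-z0,bot.get_ft_force(),bot.get_grip_width())
a=bot.servo_line([*k,z0+0.086],velocity=0.02,threshold=14)
print(a,bot.get_eef_pos()-[0,0,z0],bot.get_ft_force(),bot.get_grip_width(),bot.get_time())
bot.hold(0.3)
print(bot.get_eef_pos()[2]-z0,bot.get_ft_force(),bot.get_grip_width())
shot("side","pics/s3.png")
cv2.imwrite("pics/s3c.png",cv2.resize(cv2.imread("pics/s3.png")[150:350,290:490],None,fx=3,fy=3))
E
```

```text
False [ 0.54874094 -0.21160538  0.14081592] [ 0.00584813 -0.22641037 -0.10902258]
0.04056567220872716 50.00006689951988 [-0.9059632   0.89864144  0.82808172] 17.075
False 0.030026123640284563 [ 0.28097214  2.86551046 -4.17576317] 0.04038124467800299
False 0.045027199272915625 [ 0.58077327  2.51393398 -8.88740651] 0.040729385384164964
False 0.07020375426652947 [ 0.40516021  2.24610871 -9.8702275 ] 0.04017442345316485
True [ 0.54795694 -0.21111634  0.07836175] [  3.78123848  -1.82901873 -10.01470178] 0.04077350634056641 19.2417
0.07754169236592215 [ 5.48177174 -0.9123459  -9.79506298] 0.04086686399044624
```

View pics/s3c.png

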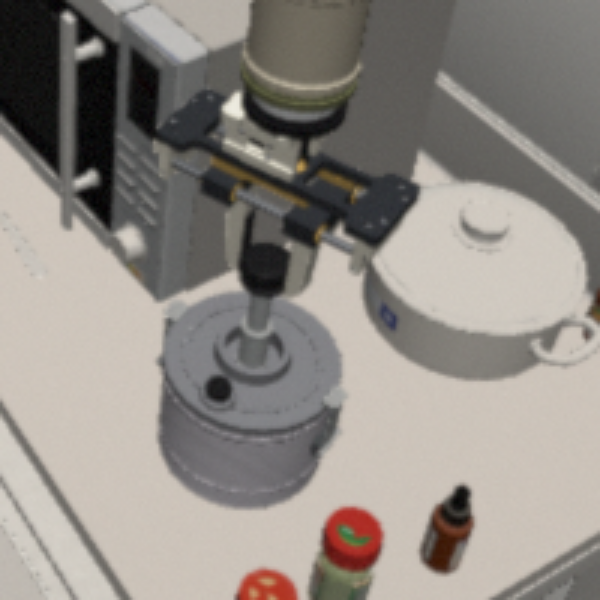

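The image shows both stem sections out, the lid home under its clips, and the stop felt at 78 mm of rise after the pop. The arm eased back about 1 mm after that, so I'll pull gently back against the stop and hold there.

```bash
python3 - <<'E'
from h import *
z0=0.1408
p=bot.get_eef_pos()
for dz in (0.0785,0.0792,0.08):
    a=bot.servo_line([0.5485,-0.2115,z0+dz],velocity=0.01); bot.hold(0.3)
    f=bot.get_ft_force(); print(a,bot.get_eef_pos()-[0,0,z0],f,bot.get_grip_width(),bot.get_time())
    if f[2]<-16: break
E
```

```text
False [ 0.54828882 -0.21138676  0.07842475] [  0.86383922   1.03616276 -10.49625672] 0.0405061662717353 20.3833
False [ 0.54814509 -0.21134963  0.07872064] [  0.94561753   0.38891049 -20.71252039] 0.04028141185366976 20.9333
```

```bash
python3 - <<'E'
from h import *
bot.hold(0.7); print(bot.get_eef_pos(),bot.get_ft_force()); print(bot.hand_in())
E
```

```text
[ 0.5481505  -0.21137808  0.21964   ] [  1.82795607   0.79401943 -25.02609056]
the job is handed in; nothing more can be done
None
```

I pressed the lid home, released the pump, pulled the knob to its second stop and handed the job in at about 22 s of the 43 s limit, with the gripper still holding the knob against the stop (about 25 N); no result came back.

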